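Hang the lid bin on the capping rail and lock it in with the keeper

TASK

Pick up the empty lid bin by its green handle and lower it gently, without dropping it, so that both flange holes go fully down over the two brass pins of the blue rail. Then draw the red lock slide fully out towards the front of the rail (the side where the bin hangs), and after that slide the yellow-knobbed keeper fully across over the bin's flange. Do not topple or shove the jars and other things standing about.

Things in the scene. Friction and masses are not known exactly. Their poses are not given: they have to be found in the camera images.
- lid_rail: Blue fixed rail on a dark foot, 340 mm long along its y (y = -110 to +230), 60 mm wide along x, flat top 130 mm above the table, apron down to 55 mm. Origin on the table under its centre line, midway in y between the pins. Its -x side (face at x = -30 mm) is the front, where the bin hangs. Its place and yaw (within 0.2 rad) change each time.
- pin_left (a point): Foot of the left brass pin (on the rail's top, 130 mm up), at x = -10, y = +55 mm of the rail's frame; axes as the rail. Each pin is upright, 10 mm thick for 14 mm, then tapers to 4 mm at its tip 26 mm above the rail's top.
- pin_right (a point): Foot of the right brass pin, at x = -10, y = -55 mm of the rail's frame; otherwise like the left one.
- lid_bin: Loose open aluminium bin, about 0.35 kg. Origin at the centre of its underside, z up. Tray 85 mm in x, 150 mm in y, 70 mm high. A 6 mm flange, 160 mm long in y, runs from x = 42.5 to 87.5 mm, underside 64 mm up. Hung, the flange lies on the rail's top, the tray in front, its underside 66 mm above the table, its axes parallel to the rail's (it may lean by 0.05 rad).
- bin_handle (a point): Centre of the bin's fixed green handle bar, 125 mm above the bin's underside, at x = 12, y = 0 mm of the bin's frame. The bar runs along the bin's y, 150 mm long, 10 mm thick along x, 14 mm tall; it stands on two end posts, 48 mm of free height between it and the bin's rim. Axes as the bin.
- hole_left (a point): Centre of the left 14 mm round through hole, at the flange's underside: x = 64, y = +55, z = 64 mm of the bin's frame. It goes on pin_left.
- hole_right (a point): Centre of the right 14 mm hole, at the flange's underside: x = 64, y = -55, z = 64 mm of the bin's frame. It goes on pin_right.
- lock (a joint): Red lock slide in m: about 0 to 0.008 = engaged, in the keeper's way; grows as it is drawn along the rail's -x, to 0.040 fully out at its stop. It frees the keeper from about 0.025. Takes about 2 N and stays where it is left.
- lock_knob (a point): Middle of the lock's red knob, an upright round post 16 mm thick and 32 mm tall (155 to 187 mm above the table) standing on the red slide. At joint 0 it is at x = -40, y = +150 mm of the rail's frame, and moves along the rail's -x. It can be pushed from its +x side with shut fingers.
- keeper (a joint): Keeper slide in m: 0 = parked; grows along the rail's -y to 0.090, fully across at its stop. Blocked after about 3 mm while the lock is engaged. Takes about 2 N and stays where left. Its 5 mm steel blade passes 4 mm above the seated flange's rear edge and jams if the flange is not fully down; at 0.090 it covers the flange from y = +5 to +80 mm of the rail's frame.
- keeper_knob (a point): Middle of the keeper's yellow knob, an upright round post 16 mm thick and 30 mm tall (157 to 187 mm above the table). At joint 0 it is at x = +12, y = +193 mm of the rail's frame, and moves along the rail's -y. It can be pushed from its +y side with shut fingers.
- jar_a: Amber jar with a gold lid, 50 mm across and 85 mm tall, loose bystander. Origin at its underside.
- jar_b: Amber jar with a gold lid, 50 mm across and 85 mm tall, loose bystander. Origin at its underside.
- jar_c: Amber jar with a gold lid, 50 mm across and 85 mm tall, loose bystander. Origin at its underside.
- jar_d: Amber jar with a gold lid, 50 mm across and 85 mm tall, loose bystander. Origin at its underside.
- jar_e: Amber jar with a gold lid, 50 mm across and 85 mm tall, loose bystander. Origin at its underside.
- spray: White bottle with a blue cap, 56 mm across, 130 mm tall, loose bystander. Origin at its underside.
- beaker: Small open steel beaker, 70 mm across, 80 mm tall, loose bystander. Origin at its underside.

How it is judged:
By the outcome, as a careful person would: the job done as asked, in the order asked, and still so for the second after the job is handed in, with the robot touching nothing.
It also fails if it takes over 51 s, if anything falls off the work surface, if the arm or the gripper's body presses on something with over 40 N, if the wrist force passes 120 N, or if a joint passes its speed limit or range.

ROBOT

A 6-joint arm with a two-finger parallel gripper is mounted at the origin on the work surface. World frame = base frame: x ahead of the robot, y to its left, z up, the work surface at z = 0. Lengths are in mm, angles in rad, forces in N, time in s.
With the tool pointing down it reaches from about 275 to 825 mm from the base axis. Payload 5.2 kg.
Tool frame: the origin (TCP) lies at the very end of the fingers, on their centre line; the grasp point (between the pads) lies 19 mm behind it; z points along the fingers, y is the direction in which the jaws open and shut (so a half turn about z gives the same grasp; the last joint's range is limited). The gripper opens to 93 mm and grips with 3 to 60 N. Pads are 15 mm wide; open, the fingers measure 128 mm over their backs; the gripper's body (75 mm by 188 mm) begins 65 mm behind the grasp point.
Start: joints at [-1.431, 0.259, 1.535, -0, 1.348, -0.203], TCP at [184.89, -517.997, 218.653] pointing down, gripper open.
Joint ranges: [-3.14, 3.14], [-0.91, 2.08], [0.19, 2.58], [-1.22, 4.36], [0.22, 2.71], [-3.12, 3.12]. Speed limits (rad/s): [2.57, 2.57, 3.14, 3.14, 3.14, 3.14].

INTERFACE

Orientations are given as [roll, pitch, yaw] about the fixed x, y, z axes, in that order (R = Rz(yaw) Ry(pitch) Rx(roll)).
In Python, from bench import robot gives the robot as it stands. The module is installed in compiled form; this text tells all that it offers. Calls block until the motion is done:
- robot.move_ptp(position, orientation): joint-space move of the TCP to a pose.
- robot.move_linear(position, ori=None, speed=150, f_stop=None): straight line of the TCP; ori=None keeps the orientation; speed is the mean speed in mm/s. With f_stop (N) it stops when the force on the tool has changed by that much, and returns True; else False.
- robot.move_j(angles): joint-space move.
- robot.move_gripper(opening): opening from 0.0 (shut) to 1.0 (fully open); the grip force is fixed at half the most; returns when the fingers have stopped.
- robot.sleep(seconds).
- robot.inverse_kinematics(position, orientation): joint angles nearest the present ones, or None.
- robot.get_image(name): name is "side" or "top" or "wrist"; returns a dict with "img" (420x560x3 uint8, blue, green, red), "fovy" (degrees; the focal length in pixels is half the picture's height over the tangent of half this angle, whatever the lens; pixels are square), "cx", "cy" (the principal point, pixels), "k1" (the pictures are not rectified: a ray, as slopes to the right and down, at radius r is drawn at 1 + k1 r^2 times it, then the intrinsics apply), "eye" and "orientation" of the camera in the world. Camera axes: x right, y down, z forward; pixel columns grow to the right and rows downward; lengths in mm; the calibration is good to about 2 mm. A picture is of the moment at which its call begins. There is no depth.
A pose or a line that the arm cannot do raises robot.MotionError and nothing moves.
- robot.hand_in(): hands the job in, once; it reports no verdict.
Readings, each from a call of its own:
- robot.current_t(): time.
- robot.current_qpos(): joint angles.
- robot.current_joint_vel(): joint speeds.
- robot.current_joint_efforts(): joint torques, N m.
- robot.current_tcp_pos(): TCP position.
- robot.current_eef_rot(): TCP orientation.
- robot.current_contact_force(): force on the tool from outside, world axes, zero at the start.
- robot.current_ft_torque(): the same for the moment, N m.
- robot.current_gripper_width(): opening from 0.0 (shut) to 1.0 (fully open).
Only numpy, scipy, OpenCV 4.12 (cv2) and the standard library are available. Lean on these libraries where they do the work, as an engineer would, in place of code of your own. Each camera call takes 0.05 s, during which the arm holds its last target. There are 200 camera calls.

## Working session

There is one attempt and no reset: what is moved stays moved. The work goes in short steps, each a Python script; the robot and the scene stay as the last script left them, time stands still between calls to the robot, and variables do not carry over. Pictures are saved under pics/ and viewed, about 8 in all and at most 12, crops included, and the job is handed in when it is done.

```bash
mkdir -p pics
python3 - <<'E'
from bench import robot
import cv2,numpy as np
for n in ["top","side"]:
    d=robot.get_image(n); cv2.imwrite(f"pics/{n}0.png",d["img"]); print(n,{k:v for k,v in d.items() if k!="img"})
print(robot.current_eef_rot(),robot.current_t())
E
```

```text
top {'fovy': 42.89366369605566, 'cx': 279.28932393925515, 'cy': 211.62462062094465, 'k1': 0.007333863740667196, 'eye': array([ 333.30924995,   63.72633534, 1772.00304893]), 'orientation': array([-3.010688  , -0.00621942, -1.56422726])}
side {'fovy': 45.98907195337644, 'cx': 273.16759451432154, 'cy': 209.75016178001115, 'k1': -0.031111186494511382, 'eye': array([ 266.00325572, 1138.02191735, 1036.45430964]), 'orientation': array([-2.24875342,  0.00924939, -2.89601094])}
[-3.13999886e+00 -3.26210912e-04  3.42786269e-01] 0.1
```

View pics/top0.png

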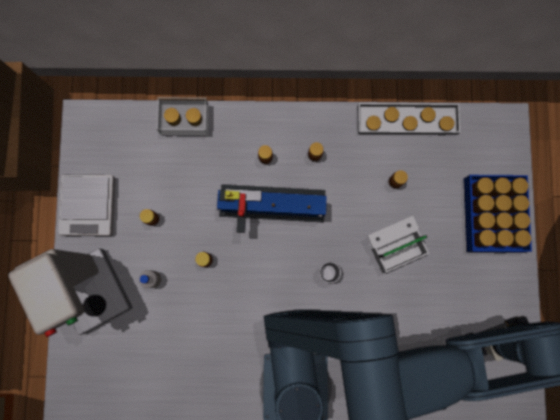

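View pics/side0.png

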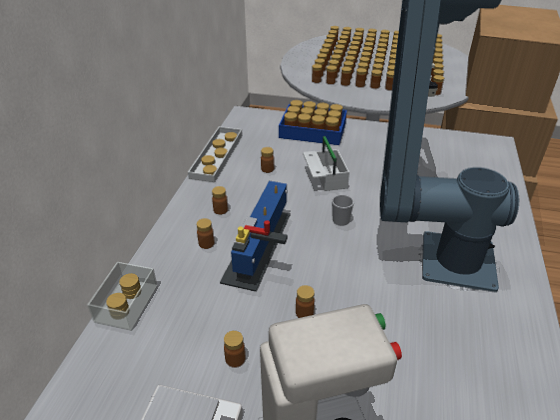

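Top view: rail at around (272,203), lock and keeper at its left end, empty bin at (398,245) with its green handle from (383,252) to (427,237), beaker at (330,272), jars at (265,154), (316,151), (399,179), (203,259) and (149,217). Side view agrees; the rail's front faces the robot.

```bash
cat > h.py <<'E'
from bench import robot
import cv2,numpy as np
from scipy.spatial.transform import Rotation as Ro
def K(d):
    f=d["img"].shape[0]/2/np.tan(np.radians(d["fovy"]/2)); return np.array([[f,0,d["cx"]],[0,f,d["cy"]],[0,0,1]]),np.array([d["k1"],0,0,0,0.])
def cast(d,px,z):
    k,D=K(d); p=cv2.undistortPoints(np.float64(px).reshape(-1,1,2),k,D).reshape(-1,2)
    r=Ro.from_euler("xyz",d["orientation"]).apply(np.c_[p,np.ones(len(p))]); e=np.array(d["eye"])
    return e+r*((z-e[2])/r[:,2])[:,None]
def proj(d,P):
    k,D=K(d); R=Ro.from_euler("xyz",d["orientation"]).inv(); q=R.apply(np.atleast_2d(P)-d["eye"])
    return cv2.projectPoints(q,np.zeros(3),np.zeros(3),k,D)[0].reshape(-1,2)
def hsv(d): return cv2.cvtColor(d["img"],cv2.COLOR_BGR2HSV)
def mask(d,lo,hi,box=None):
    m=cv2.inRange(hsv(d),np.array(lo),np.array(hi))
    if box is not None:
        b=np.zeros_like(m); x0,y0,x1,y1=box; b[y0:y1,x0:x1]=255; m&=b
    return m
E
python3 - <<'E'
from h import *
d=robot.get_image("top")
m=mask(d,(45,80,40),(80,255,255),(360,210,450,280)); ys,xs=np.nonzero(m)
P=cast(d,np.c_[xs,ys],125)[:,:2]; c,s,(a,b)=cv2.minAreaRect(P.astype(np.float32)),0,(0,0)
print("handle",c,len(P)); u,sv,v=np.linalg.svd(P-P.mean(0)); print(P.mean(0),v[0],np.ptp(P@v[0]))
m=mask(d,(105,120,90),(125,255,255),(200,170,350,230)); ys,xs=np.nonzero(m)
P=cast(d,np.c_[xs,ys],130)[:,:2]; print("rail",cv2.minAreaRect(P.astype(np.float32)),len(P)); u,sv,v=np.linalg.svd(P-P.mean(0),full_matrices=False); print(P.mean(0),v[0],np.ptp(P@v[0]))
print("bystanders",cast(d,[(265,154),(316,151),(399,179),(203,259)],85).round(),cast(d,[(330,272)],80).round())
w=robot.get_image("wrist"); print({k:v for k,v in w.items() if k!="img"},robot.current_tcp_pos())
E
```

```text
handle ((446.2375183105469, -331.381103515625), (11.05761432647705, 143.96360778808594), 25.205442428588867) 116
[ 449.36845516 -336.50047755] [-0.40780511  0.913069  ] 143.97326609284715
rail ((580.5602416992188, 79.50768280029297), (335.4218444824219, 57.11813735961914), 87.21248626708984) 1391
[575.87115234  42.58979873] [ 0.00583605 -0.99998297] 335.2779466440183
bystanders [[ 743.  102.   85.]
 [ 754.  -63.   85.]
 [ 664. -329.   85.]
 [ 404.  293.   85.]] [[ 366. -106.   80.]]
{'fovy': 70.04335704670888, 'cx': 280.1041717686153, 'cy': 213.63043514445835, 'k1': -0.0640167229820875, 'eye': array([ 249.58744026, -495.02681857,  383.94485221]), 'orientation': array([ 2.89367413e+00,  1.07816468e-03, -1.22923809e+00])} [ 184.85921421 -517.66833539  218.14307891]
```

Run:
```python
from h import *
for by,p1 in [(0.44,(446,-331,270))]:
  for s in (1,-1):
    a=robot.inverse_kinematics(p1,[np.pi,0,by+s*np.pi/2]); b=robot.inverse_kinematics((516,23,270),[np.pi,0,-0.05+s*np.pi/2]); print(s,a,b)
s=1 if robot.inverse_kinematics((446,-331,270),[np.pi,0,.44+np.pi/2]) is not None and abs(robot.inverse_kinematics((446,-331,270),[np.pi,0,.44+np.pi/2])[5])<2.6 else -1
robot.move_ptp((446,-331,270),[np.pi,0,.44+s*np.pi/2]); robot.sleep(.3)
d=robot.get_image("wrist"); cv2.imwrite("pics/w1.png",d["img"]); print(s,robot.current_tcp_pos(),robot.current_t())
```

```text
1 [-0.83930056  0.23968197  1.43482171  0.          1.46708898 -1.27930056] [-0.17165179  0.1675626   1.52565443  0.          1.44837562 -0.12165179]
-1 [-8.39300564e-01  2.39681968e-01  1.43482171e+00 -4.44089210e-16
  1.46708898e+00  1.86229209e+00] [-1.71651788e-01  1.67562599e-01  1.52565443e+00 -4.44089210e-16
  1.44837562e+00  3.01994087e+00]
1 [ 445.53964534 -331.56468829  269.85940313] 1.7833
```

View pics/w1.png

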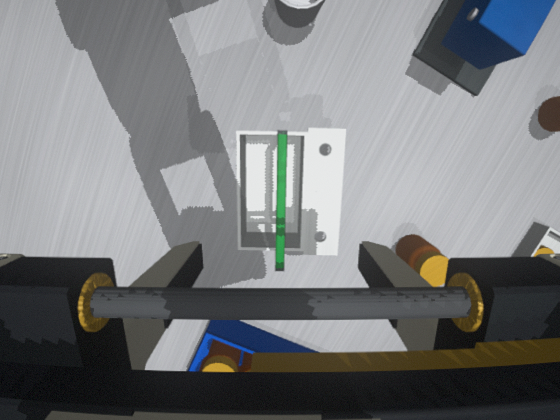

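The wrist view shows the bin upright, with the handle from (282,131) to (279,269) and the flange holes at (325,149) and (320,237).

Run:
```python
from h import *
d=robot.get_image("wrist")
m=mask(d,(45,80,40),(80,255,255),(220,100,340,285)); c,_=cv2.findContours(m,0,2); c=max(c,key=cv2.contourArea)
H=cast(d,c.reshape(-1,2),130)[:,:2].astype(np.float32); print("handle",cv2.minAreaRect(H))
g=cv2.cvtColor(d["img"],cv2.COLOR_BGR2GRAY); hs=[]
for x,y in ((325,149),(320,237)):
    r=g[y-12:y+13,x-12:x+13]; t,b=cv2.threshold(r,0,255,cv2.THRESH_BINARY_INV+cv2.THRESH_OTSU)
    n,l,st,ce=cv2.connectedComponentsWithStats(b); i=l[12,12]; print(st[i],t); hs.append(ce[i]+[x-12,y-12])
Q=cast(d,hs,69)[:,:2]; v=Q[0]-Q[1]; yaw=np.arctan2(-v[0],v[1]); print(hs,Q,np.linalg.norm(v),yaw)
print("handle by holes",Q.mean(0)-52*np.array([np.cos(yaw),np.sin(yaw)]))
```

```text
handle ((446.40045166015625, -331.3837890625), (9.839881896972656, 146.66343688964844), 24.13487434387207)
[  6   6  12  13 120] 182.0
[  0   0  18  25 298] 187.0
[array([324.625     , 149.26666667]), array([314.27852349, 236.7147651 ])] [[ 471.8738942  -259.51762983]
 [ 510.14300153 -363.71199249]] 110.99995398958771 0.35199042251303886
handle by holes [ 442.19665414 -329.54268869]
```

Run:
```python
from h import *
y=.421; o=[np.pi,0,y+np.pi/2]
robot.move_ptp((446.6,-331.2,200),o)
print(robot.move_linear((446.6,-331.2,106),o,speed=120,f_stop=8),robot.current_tcp_pos())
robot.move_gripper(0.0); print("w",robot.current_gripper_width()*93)
robot.move_linear((446.6,-331.2,136),speed=60); robot.sleep(.2); print(robot.current_contact_force(),robot.current_ft_torque())
robot.move_linear((446.6,-331.2,262),speed=150)
ry=-.049; c,s=np.cos(ry),np.sin(ry)
p=np.array([577.6,19.6])+np.array([[c,-s],[s,c]])@[-127,0]
robot.move_ptp((*p,262),[np.pi,0,ry+np.pi/2]); robot.sleep(.3)
d=robot.get_image("wrist"); cv2.imwrite("pics/w2.png",d["img"]); print(robot.current_tcp_pos(),robot.current_eef_rot(),robot.current_gripper_width()*93,robot.current_t())
```

```text
False [ 447.2075974  -331.86738913  107.10839243]
w 9.411325040980634
[ 0.11826424  0.12952414 -2.88417118] [-0.0162988  -0.15015615  0.03455615]
[450.90439807  25.31096261 261.92381122] [-3.14145519e+00  1.98432015e-05  1.52086086e+00] 10.035717815452056 7.9333
```

View pics/w2.png

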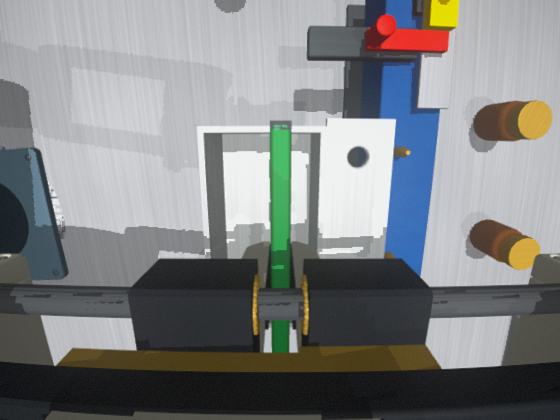

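The bin hangs level in the grip, with hole_left at (358,157), the pin_left tip at (408,153) and the red knob at (386,27). I'll shift along -y to see both pins at once.

Run:
```python
from h import *
p=robot.current_tcp_pos(); robot.move_linear((445,-80,262),speed=200); robot.sleep(.3)
d=robot.get_image("wrist"); cv2.imwrite("pics/w3.png",d["img"])
g=np.array([[577.6,19.6]]); ry=-.049; R=np.array([[np.cos(ry),-np.sin(ry)],[np.sin(ry),np.cos(ry)]])
for n,q,z in (("L",(-10,55),150),("R",(-10,-55),150),("lock",(-40,150),187),("keep",(12,193),187)): print(n,proj(d,[*(g[0]+R@q),z]))
m=mask(d,(10,90,60),(28,255,255),(340,0,450,280)); n,l,st,ce=cv2.connectedComponentsWithStats(m)
for i in range(1,n):
    if st[i,4]>8: print(st[i],ce[i],cast(d,[ce[i]],150))
b=mask(d,(105,120,60),(125,255,255),(340,0,480,280)); e=[]
for r in range(0,270,10):
    xs=np.nonzero(b[r])[0]
    if len(xs)>20: e.append((xs[0],xs[-1],r))
print(e)
```

```text
L [[416.05959119  29.79136172]]
R [[405.98835934 158.39670012]]
lock [[ 402.20931003 -125.2285848 ]]
keep [[ 467.50222976 -167.79416085]]
[403  26  18  16 151] [411.02649007  33.0794702 ] [[565.91685485  72.41426854 150.        ]]
[396 153  14   9  52] [403.75       156.76923077] [[562.7326039  -33.26665702 150.        ]]
[(np.int64(367), np.int64(449), 0), (np.int64(367), np.int64(448), 10), (np.int64(366), np.int64(447), 20), (np.int64(366), np.int64(447), 30), (np.int64(365), np.int64(446), 40), (np.int64(365), np.int64(445), 50), (np.int64(366), np.int64(444), 60), (np.int64(365), np.int64(443), 70), (np.int64(368), np.int64(442), 80), (np.int64(375), np.int64(441), 90), (np.int64(378), np.int64(440), 100), (np.int64(381), np.int64(440), 110), (np.int64(396), np.int64(438), 120), (np.int64(396), np.int64(437), 130), (np.int64(395), np.int64(436), 140), (np.int64(394), np.int64(435), 150), (np.int64(411), np.int64(434), 160), (np.int64(393), np.int64(433), 170), (np.int64(392), np.int64(432), 180), (np.int64(391), np.int64(431), 190), (np.int64(390), np.int64(429), 200)]
```

View pics/w3.png

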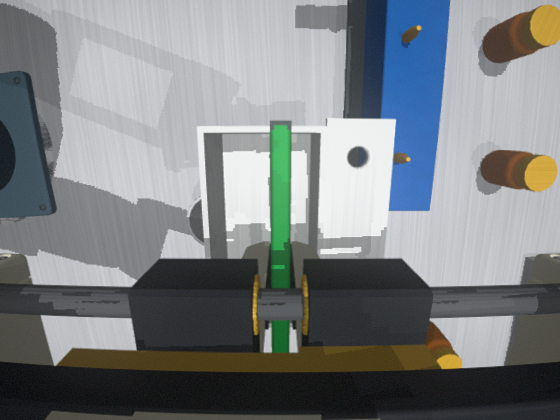

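Both pins are visible, with the left tip near (419,28), the right tip near (409,159) and the rail's end at row 210. I'll cast the tips at z=156 and the back edge at z=130.

Run:
```python
from h import *
d=robot.get_image("wrist"); b=mask(d,(105,120,60),(125,255,255),(340,0,480,280)); e=[]
for r in range(0,200,4): e.append((np.nonzero(b[r])[0][-1]+.5,r))
E=cast(d,e,130)[:,:2]; k=np.polyfit(E[:,1],E[:,0],1); ye=np.arctan(-k[0]); print("yaw edge",ye,"res",np.std(E[:,0]-np.polyval(k,E[:,1])))
T=cast(d,[(418,28.5),(408.3,159.3)],156)[:,:2]; v=T[0]-T[1]; yp=np.arctan2(-v[0],v[1]); print("tips",T,np.linalg.norm(v),yp,"mid",T.mean(0))
n=np.array([np.cos(ye),np.sin(ye)]); print("edge-pin dist (40)",[(np.polyval(k,t[1])-t[0])*np.cos(ye) for t in T])
# held hole: flange top z
tp=np.array(robot.current_tcp_pos()); print(tp,robot.current_eef_rot())
z=tp[2]-106+69-1
g=cv2.cvtColor(d["img"],cv2.COLOR_BGR2GRAY); r=g[137:177,338:378]; t,bb=cv2.threshold(r,0,255,cv2.THRESH_BINARY_INV+cv2.THRESH_OTSU); n_,l,st,ce=cv2.connectedComponentsWithStats(bb); i=l[20,20]; print(st[i])
c=ce[i]+[338,137]; hw=cast(d,[c],z)[0]; print("hole px",c,hw,"rel tcp",hw[:2]-tp[:2], "exp", Ro.from_euler("z",robot.current_eef_rot()[2]-np.pi/2).apply([52,55,0]))
m=mask(d,(45,80,40),(80,255,255),(240,110,320,260)); cc=max(cv2.findContours(m,0,2)[0],key=cv2.contourArea)
print("handle",cv2.minAreaRect(cast(d,cc.reshape(-1,2),tp[2]+19+6)[:,:2].astype(np.float32)))
w=g>190; fe=[]
for rr in range(128,200,4):
    xs=np.nonzero(w[rr,370:420])[0]; fe.append((xs[-1]+370.5,rr)) if len(xs) else 0
F=cast(d,fe,z)[:,:2]; k2=np.polyfit(F[:,1],F[:,0],1); print("flange edge yaw",np.arctan(-k2[0]))
```

```text
yaw edge -0.05091095189374819 res 0.31520704850622344
tips [[569.3707266   73.98845709]
 [564.60900774 -35.40498838]] 109.49703136532477 -0.043500914344521385 mid [566.98986717  19.29173436]
edge-pin dist (40) [np.float64(38.97002352098185), np.float64(38.15865383228673)]
[445.04771726 -79.40399423 262.05487748] [ 3.14149277e+00 -6.91753248e-05  1.52285374e+00]
[  9   9  21  22 347]
hole px [357.31412104 156.69740634] [500.58867579 -26.2404282  224.05487748] rel tcp [55.54095853 53.16356603] exp [54.5760831  52.44474381  0.        ]
handle ((447.759765625, -38.77934646606445), (64.26187133789062, 10.107973098754883), 87.17296600341797)
flange edge yaw -0.048101031826254706
```

Run:
```python
from h import *
o=[np.pi,0,1.5228]
robot.move_ptp((514,21.1,262),o); robot.move_linear((514,21.1,205),o,speed=100); robot.sleep(.3)
tp=np.array(robot.current_tcp_pos()); print(tp,robot.current_eef_rot(),robot.current_t())
d=robot.get_image("wrist"); cv2.imwrite("pics/w4.png",cv2.resize(d["img"][60:260,260:500],None,fx=3,fy=3,interpolation=2))
g=cv2.cvtColor(d["img"],cv2.COLOR_BGR2GRAY)
print("hole exp px",proj(d,[*(tp[:2]+[55.3,53.0]),tp[2]-37.5]),"pin tip exp",proj(d,[569.5,74.2,156]))
```

```text
[514.2865083   21.06826265 205.51696635] [3.14058062e+00 1.59090170e-04 1.52286840e+00] 10.5917
hole exp px [[357.06268895 156.79756504]] pin tip exp [[352.70971805 155.55628655]]
```

View pics/w4.png

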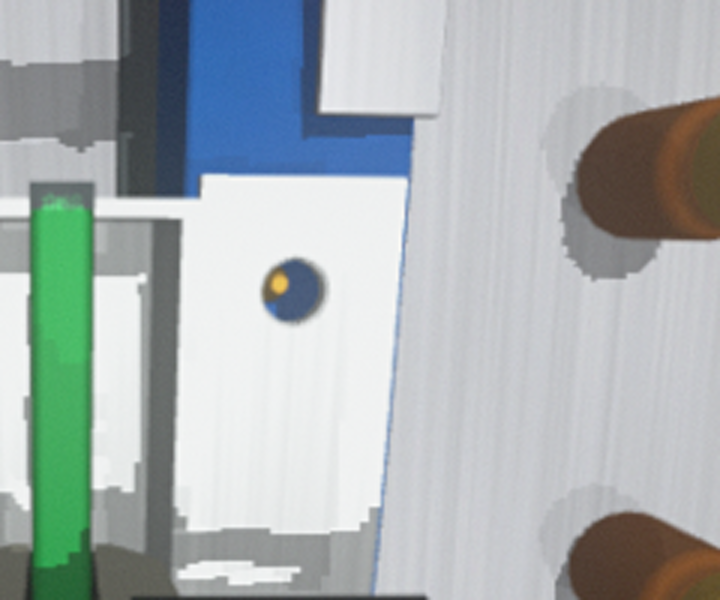

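The pin tip shows inside the hole, at px (353.3,154.7), with the hole centre at (357.7,157). Both are within 0.6 mm of prediction, so I'm lowering.

Run:
```python
from h import *
o=[np.pi,0,1.5228]
robot.move_linear((514,21.6,190),o,speed=40)
print(robot.current_contact_force(),robot.current_ft_torque())
s=robot.move_linear((514,21.6,172),o,speed=20,f_stop=5); robot.sleep(.2)
print(s,robot.current_tcp_pos(),robot.current_contact_force(),robot.current_ft_torque(),robot.current_t())
d=robot.get_image("wrist"); cv2.imwrite("pics/w5.png",cv2.resize(d["img"][60:260,260:500],None,fx=2.5,fy=2.5,interpolation=2))
```

```text
[ 0.50943063  0.50840791 -3.32072572] [-0.01889373 -0.09658438  0.01293299]
False [514.05415145  21.59268654 172.05044951] [ 0.76029606 -0.12357122 -3.91974156] [-0.02004468 -0.13826185 -0.02331912] 12.4167
```

View pics/w5.png

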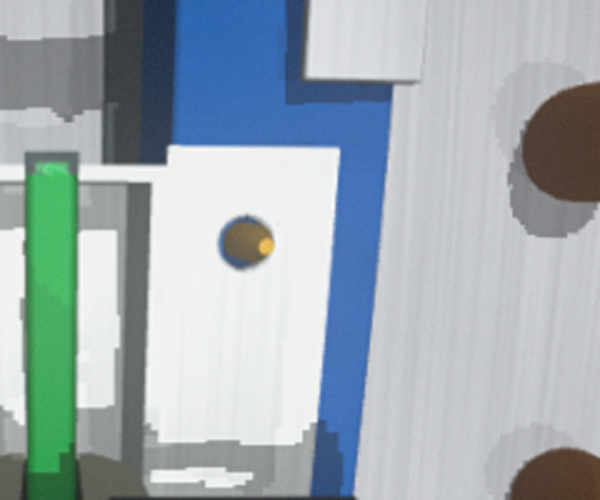

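The pin stands through the hole, at crop (250,243), and the tray is clear of the rail's face. Continuing down until the flange bears.

Run:
```python
from h import *
o=[np.pi,0,1.5228]
s=robot.move_linear((514,21.6,166),o,speed=10,f_stop=5)
print(s,robot.current_tcp_pos(),robot.current_contact_force(),robot.current_ft_torque(),robot.current_t())
```

```text
True [513.64851145  21.6173624  171.5848076 ] [-1.37158377  0.41774389  4.9644534 ] [-0.11014084 -0.06391551  0.02575897] 12.7083
```

```bash
cat >> h.py <<'E'
O=np.array([576.8,18.9]); YW=-.048; RM=np.array([[np.cos(YW),-np.sin(YW)],[np.sin(YW),np.cos(YW)]]); ORI=[np.pi,0,YW+np.pi/2]
def rail(x,y,z): return (*(O+RM@[x,y]),z)
E
python3 - <<'E'
from h import *
robot.move_gripper(0.35); robot.sleep(.2); print(robot.current_contact_force())
p=robot.current_tcp_pos(); robot.move_linear((p[0],p[1],235),speed=120)
robot.move_gripper(0.0)
robot.move_ptp(rail(-6,120,240),ORI); robot.sleep(.2)
d=robot.get_image("wrist"); cv2.imwrite("pics/w6.png",d["img"]); 
for n,q in dict(lock=(-40,150,187),keep=(12,193,187)).items(): print(n,proj(d,rail(*q)))
s=robot.get_image("side"); cv2.imwrite("pics/s6.png",cv2.resize(s["img"][160:310,200:400],None,fx=4,fy=4,interpolation=2)); print(robot.current_t())
E
```

```text
[-0.4324255  -0.28206759  0.09138241]
lock [[233.22066439 188.97435989]]
keep [[304.39569918 128.70180922]]
15.7833
```

View pics/w6.png

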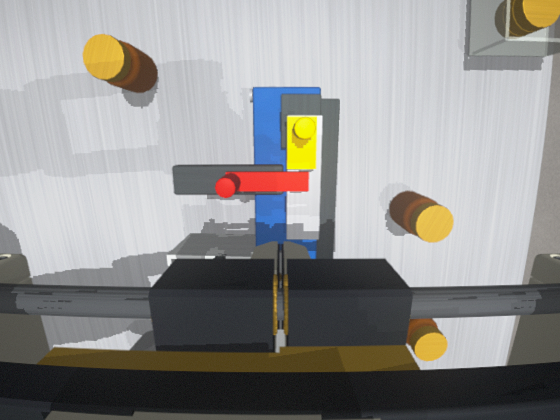

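View pics/s6.png

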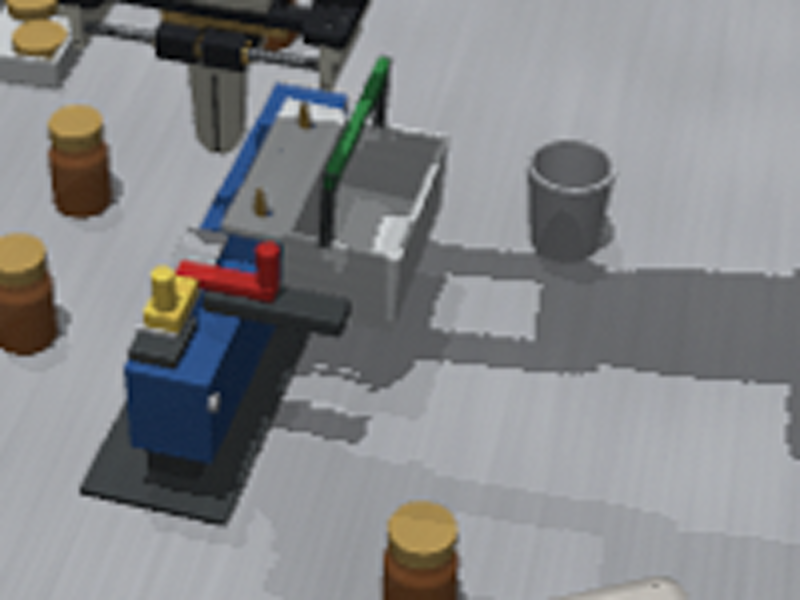

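The bin hangs level with both pins through the flange. The lock knob is at (226,188), about 5 mm out and so still engaged, and the keeper knob is at (305,128) as predicted. Pushing the lock now.

Run:
```python
from h import *
robot.move_ptp(rail(0,150,200),ORI)
print(robot.move_linear(rail(0,150,165),ORI,speed=100,f_stop=6))
inv=lambda p: RM.T@(np.array(p)[:2]-O)
s=robot.move_linear(rail(-85,150,165),ORI,speed=40,f_stop=12); p=robot.current_tcp_pos(); print(s,inv(p),robot.current_contact_force())
robot.move_linear(rail(inv(p)[0]+12,150,165),speed=80)
q=inv(robot.current_tcp_pos())
robot.move_linear(rail(q[0],150,215),speed=150); 
robot.move_ptp(rail(-10,150,240),ORI); robot.sleep(.2)
d=robot.get_image("wrist"); cv2.imwrite("pics/w7.png",d["img"])
m=mask(d,(0,150,80),(6,255,255),(100,100,350,260)); xs=np.nonzero(m.any(0))[0]; print("red cols",xs[0],xs[-1]); 
print("lock 0.04 exp",proj(d,rail(-80,150,187)),"keep",proj(d,rail(12,193,187)),robot.current_t())
```

```text
False
True [-57.57234301 150.1583841 ] [ 3.81740628 -0.07520399  0.33872788]
red cols 181 275
lock 0.04 exp [[189.55473323 229.65929321]] keep [[311.49170862 172.98822849]] 19.3167
```

View pics/w7.png

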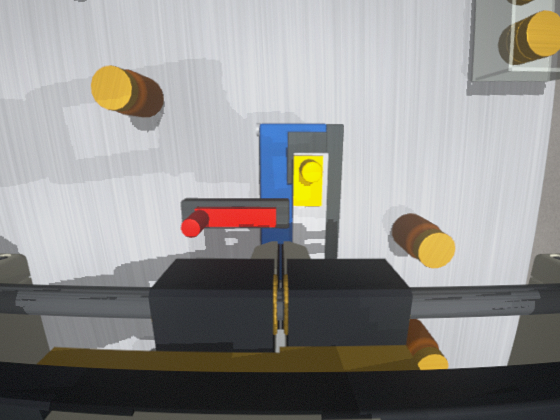

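The knob is at (190.5,228) against 189.6 predicted for fully out, and the push ended on a hard stop. Now the keeper.

Run:
```python
from h import *
inv=lambda p: RM.T@(np.array(p)[:2]-O)
robot.move_ptp(rail(12,222,240),ORI)
print(robot.move_linear(rail(12,222,166),ORI,speed=120,f_stop=6))
s=robot.move_linear(rail(12,105,166),ORI,speed=45,f_stop=12); p=robot.current_tcp_pos(); print(s,inv(p),robot.current_contact_force())
y=inv(p)[1]; robot.move_linear(rail(12,y+12,166),speed=80); robot.move_linear(rail(12,y+12,240),speed=150)
robot.move_ptp(rail(-20,30,330),ORI); robot.sleep(.2)
d=robot.get_image("wrist"); cv2.imwrite("pics/w8.png",d["img"]); s=robot.get_image("side"); cv2.imwrite("pics/s8.png",cv2.resize(s["img"][160:310,200:400],None,fx=4,fy=4,interpolation=2))
print("exp keep",proj(d,rail(12,103,187)),"lock",proj(d,rail(-80,150,187)),robot.current_t())
```

```text
False
True [ 11.80911971 120.7342572 ] [-0.51511133  2.42574899  3.08730854]
exp keep [[312.27098572 133.97232013]] lock [[218.00006567  84.37275219]] 24.3417
```

View pics/w8.png

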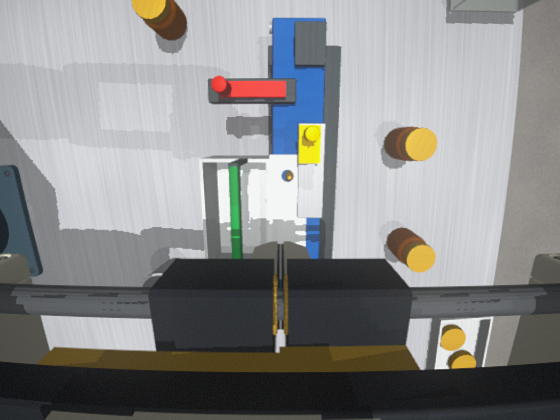

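View pics/s8.png

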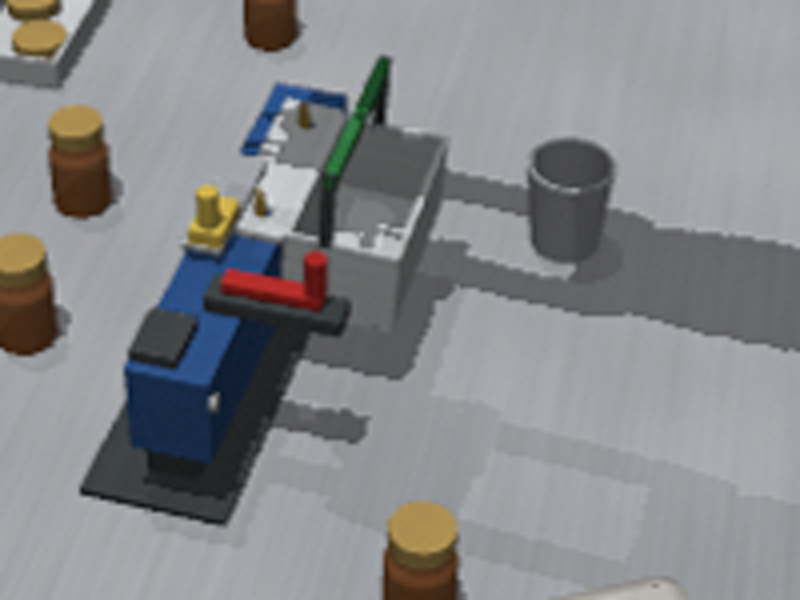

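Keeper knob is at (313,132.5) against (312.3,134) predicted, about 1 mm of doubt. I'll push both once more, firmer, to confirm the stops.

Run:
```python
from h import *
inv=lambda p: RM.T@(np.array(p)[:2]-O)
robot.move_ptp(rail(12,136,240),ORI); robot.move_linear(rail(12,136,166),ORI,speed=120,f_stop=6)
s=robot.move_linear(rail(12,108,166),ORI,speed=30,f_stop=22); p=inv(robot.current_tcp_pos()); print("keeper",s,p,robot.current_contact_force())
robot.move_linear(rail(12,p[1]+12,166),speed=80); robot.move_linear(rail(12,p[1]+12,215),speed=150)
robot.move_ptp(rail(-40,150,215),ORI); robot.move_linear(rail(-40,150,165),ORI,speed=120,f_stop=6)
s=robot.move_linear(rail(-75,150,165),ORI,speed=30,f_stop=22); p=inv(robot.current_tcp_pos()); print("lock",s,p)
robot.move_linear(rail(p[0]+12,150,165),speed=80); robot.move_linear(rail(p[0]+12,150,240),speed=150)
robot.move_ptp(rail(-20,30,330),ORI); robot.sleep(.2)
d=robot.get_image("wrist")
for n,lo,hi,q in (("keep",(22,120,100),(34,255,255),(12,103,187)),("lock",(0,150,80),(6,255,255),(-80,150,187))):
    m=mask(d,lo,hi,(190,60,345,180)); ys,xs=np.nonzero(m); print(n,xs.min(),xs.max(),ys.min(),ys.max(),proj(d,rail(*q)))
t=robot.get_image("top"); print("bystander view"); cv2.imwrite("pics/top9.png",t["img"][120:300,120:430])
print(robot.current_t())
```

```text
keeper True [ 11.91994249 120.81736387] [1.19380537 3.72330062 1.44866247]
lock True [-57.4314944 150.1602024]
keep 289 320 125 178 [[312.63836752 134.24964337]]
lock 212 285 77 97 [[218.55895859  84.69323885]]
bystander view
30.7917
```

Both ended at the same positions (within 0.15 mm) under nearly twice the force, so they are on their stops. The arm is clear of everything.

Run:
```python
from bench import robot
print(robot.current_contact_force(),robot.current_tcp_pos()); robot.hand_in(); print(robot.current_t())
```

```text
[1.12770934 0.31364055 0.31856884] [557.79717245  51.04995605 329.07505218]
the job is handed in; nothing more can be done
the job is handed in; nothing more can be done
```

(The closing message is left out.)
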